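# Clear the soldering plate and log it with the scanner

### The arm

A 7-joint arm with a two-finger parallel gripper is mounted at the origin on the work surface. World frame = base frame: x ahead of the robot, y to its left, z up, the work surface at z = 0. Lengths are in m, angles in rad, forces in N, time in s.
With the tool pointing down it reaches from about 0.4 to 0.85 m from the base axis. Payload 10.4 kg.
Tool frame: the origin (TCP) lies between the finger pads, 19 mm behind the fingertips; this is the grasp point; z points along the fingers, y is the line along which they close (so a half turn about z gives the same grasp; the last joint's range is limited). The gripper opens to 85 mm and grips with 20 to 120 N. Pads are 22 mm wide; open, the fingers measure 114 mm over their backs; the gripper's body (76 mm by 85 mm) begins 54 mm behind the grasp point. The pads swing forward as they close: fully open they stand 13 mm farther back than shut.
Start: joints at [-1.233, 0.332, -0.065, 1.46, 0.022, 1.35, -0.088], TCP at [0.221, 0.585, 0.25] pointing down, gripper open.
Joint ranges: [-2.6, 2.6], [-0.5, 2.12], [-1.47, 1.34], [0.16, 2.42], [-1.27, 4.41], [0.06, 2.06], [-2.6, 2.6]. Speed limits (rad/s): [2.22, 2.22, 2.79, 2.79, 3.14, 3.14, 3.14].

### API

Orientations are given as a unit quaternion [x, y, z, w].
In Python, from workcell import manip gives the robot as it stands. The module is installed in compiled form; this text tells all that it offers.
- The arm moves only by the tool step_arm, never from a script. Its argument "moves" is a list of rows, each a list of 7 numbers: the closure, from 0 (fully open) to 1 (shut), then the shift along the world's x, y, z in mm, then the turn, a rotation vector about the world's x, y, z in rad. In form: [[grip, tx, ty, tz, ax, ay, az], ...]. A call has 1 to 10 rows; each row is the pose to reach, as a shift and turn from the pose commanded when the call began; what a row does not reach only later rows make up. A row lasts 1/10 s, in which the tool goes at most 50 mm and 8.59 degrees, less where a joint would pass 70% of its speed; a pose out of reach is approached as far as the arm can. A call with a gripper value outside its range is refused whole. The fingers move at their own pace and stop on an object; "grip_force" is the grip in N (left out, the last holds). Time passes only in rows, so rows that repeat a pose let the fingers close. It gives the time, the measured TCP pose, the force, the opening and the grip force at its end, in the units of the state.
- manip.get_obs(): the state, without advancing time (a new reading comes with each control period).
- manip.camera(name): name is "scene" or "side" or "wrist"; returns a dict with "image" (400x640x3 uint8, blue, green, red), "K" (3x3 intrinsics, pixels), "rvec" (rotation vector, rad) and "tvec" (3), from world to camera coordinates, as OpenCV has them; the wrist camera has in their place "mount" (4x4, takes a point from camera to tool coordinates, whose origin is the TCP and whose axes are the flange's). Camera axes: x right, y down, z forward; pixel columns grow to the right and rows downward; lengths in m; the calibration is good to about 2 mm. A picture is of the moment at which its call begins: read the wrist's pose just before it. There is no depth.
- manip.hand_in(): hands the job in; it is judged then, once.
The state is a dict: "clock": time; "joint_pos": joint angles; "joint_velocities": joint speeds; "tau": joint torques, N m; "position": TCP position; "ee_rot": TCP orientation; "ft_force": force on the tool from outside, world axes, zero at the start; "torque": the same for the moment, N m; "grip_width": opening from 0.0 (shut) to 1.0 (fully open); "grasp_force": force on a finger pad.
Only numpy, scipy, OpenCV 4.12 (cv2) and the standard library are available. Lean on these libraries where they do the work, as an engineer would, in place of code of your own. Each camera call takes 0.05 s, during which the arm holds its last target. There are 200 camera calls.

### The job

Take the scraper block from its rest, wipe all the loose chips off the raised work plate into the red tray at its far end without touching them with the gripper, and put the scraper back upright in its rest. Then take the hand scanner from its cradle, hold it upright and still for two seconds with its window about 10 cm straight above the middle of the plate's bar-code label, its long side parallel to the label's long side, and stand it back in its cradle. Put both tools down rather than dropping them, and leave the solder spool, the bottle and the pliers where they are.

Things in the scene. Friction and masses are not known exactly. Their poses are not given: they have to be found in the camera images.
- station: Fixed raised work plate with a red catch tray at its +x end. Origin: centre of the plate's underside; +x points away from the robot, within 0.3 rad. Aluminium plate 170 along x by 162 along y, flat top 45 mm above the bench. Dark fences 6 mm wide and 10 mm high along both sides (y = +-78 mm, 150 mm clear between them); the ends at x = -85 and +85 mm are open.
- tray (a point): Centre of the red tray's inner floor, 5 mm above the bench, 135 mm from the station's origin along its x; axes as the station's. Inside 100 mm along x (it begins at the plate's +x end) by 152 mm along y; outer walls 35 mm above the bench and 5 mm thick, so lower than the plate's top.
- label (a point): Centre of the white bar-code label stuck flat on the plate's top near the robot's end (station x = -45, z = 45 mm); 28 mm along x, 70 mm along y, axes as the station's. It has no thickness that matters; chips may lie on it at first.
- chip_a: Loose black integrated-circuit package, 52 x 16 x 8 mm, 16 g, lying anywhere on the plate. Origin: centre of its underside, x along its length.
- chip_b: Loose black integrated-circuit package, 52 x 16 x 8 mm, 16 g, lying anywhere on the plate. Origin: centre of its underside, x along its length.
- chip_c: Loose green circuit-board offcut, 60 x 20 x 6 mm, 14 g, lying anywhere on the plate. Origin: centre of its underside, x along its length.
- chip_d: Loose green circuit-board offcut, 60 x 20 x 6 mm, 14 g, lying anywhere on the plate. Origin: centre of its underside, x along its length.
- rest: Fixed grey rest for the scraper: a shallow open tray, 52 along x by 158 along y by 14 mm high, walls and floor 4 mm thick. Origin: centre of its underside. It stands left or right of the plate, its long side roughly fore and aft.
- scraper: Scraper block, about 0.18 kg, standing on its black rubber edge. Origin: centre of its underside. Lower part (rubber edge, orange body) 28 along x by 130 along y, up to 38 mm height; above it a black grip ridge 26 along x by 84 along y, from 38 to 72 mm height. Grip the ridge across x, TCP about 60 mm above the origin. It wipes along its x, either face first.
- cradle: Fixed teal cradle for the scanner: a shallow open tray 80 along x by 100 along y by 18 mm high, walls and floor 4 mm thick. Origin: centre of its underside. It stands on the other side of the plate.
- scanner: Hand scanner, about 0.2 kg, standing upright. Origin: centre of its underside, the window, which looks along -z; the scan line runs along y, its long side. White head 52 along x by 72 along y by 40 mm high; blue handle 34 along x by 42 along y, from 38 to 120 mm height, yellow button on top. Grip the handle across x, TCP about 95 mm above the origin.
- spool: Bystander: solder spool with red flanges, 64 mm diameter, 55 mm high. Origin: centre of its underside.
- flux: Bystander: bottle with black cap, 52 mm diameter, 120 mm high. Origin: centre of its underside.
- pliers: Bystander: pliers lying flat, about 145 mm long, 12 mm high, red and blue grips. Origin: on the bench near their middle, jaws to +x.
Things that resemble listed ones, but are neither listed nor needed, are in the scene too. Leave any purple look-alike of the scanner alone.

How it is judged:
By the outcome, as a careful person would: the job done as asked, in the order asked, and still so for the second after the job is handed in, with the robot touching nothing.
It also fails if it takes over 67 s, if anything falls off the work surface, if the arm or the gripper's body presses on something with over 40 N, if the wrist force passes 120 N, or if a joint passes its speed limit or range.

## Working session

There is one attempt and no reset: what is moved stays moved. The work goes in short steps, Python scripts to look and compute and a tool call to move; the robot and the scene stay as the last step left them, time stands still between calls to the robot, and variables do not carry over. Pictures are saved under pics/ and viewed, at most 10 in all, crops included, and the job is handed in when it is done.

Besides the shell and the picture viewer there is one more tool, called after ">>>" as a command line: name --pt "numbers of a row" for each row, then --argument value for the rest. step_arm: Moves the arm, as the interface text tells. Its arguments: {"type":"object","properties":{"moves":{"type":"array","items":{"type":"array","items":{"type":"number"}}},"grip_force":{"type":"number"}},"required":["moves"]}

```bash
mkdir -p pics; cat > h.py <<'E'
import numpy as np, cv2
from workcell import manip
def cam(n):
    c=manip.camera(n)
    if 'rvec' in c:
        R=cv2.Rodrigues(np.array(c['rvec'],float))[0]; t=np.array(c['tvec'],float).ravel()
        c['R']=R; c['t']=t
    return c
def wristcam():
    from scipy.spatial.transform import Rotation as Ro
    o=manip.get_obs(); c=manip.camera('wrist'); M=np.array(c['mount'])
    T=np.eye(4);T[:3,:3]=Ro.from_quat(o['ee_rot']).as_matrix();T[:3,3]=o['position']
    W=np.linalg.inv(T@M); c['R']=W[:3,:3];c['t']=W[:3,3]; return c
def ray(c,uv,z):
    uv=np.atleast_2d(np.array(uv,float)); K=np.array(c['K'])
    d=np.c_[uv,np.ones(len(uv))]@np.linalg.inv(K).T@c['R']; o=-c['R'].T@c['t']
    return o+d*((z-o[2])/d[:,2])[:,None]
def proj(c,p):
    p=np.atleast_2d(p)@c['R'].T+c['t']; q=p@np.array(c['K']).T; return q[:,:2]/q[:,2:]
E
python3 - <<'E'
from h import *
import pickle
d={}
for n in ['scene','side']:
    c=cam(n); d[n]=c; cv2.imwrite(f'pics/{n}0.png',c['image']); print(n,-c['R'].T@c['t'],c['R'][2])
c=wristcam(); d['wrist']=c
pickle.dump(d,open('d0.pkl','wb'))
a=np.vstack([d['scene']['image'],]);
print(manip.get_obs())
E
```

```text
scene [ 1.19752503 -0.30100275  1.1249657 ] [-0.55605285  0.22209776 -0.8009231 ]
side [ 0.15785142 -0.96875348  1.00679421] [ 0.22701947  0.69851826 -0.67862685]
{'clock': 0.15, 'joint_pos': array([-1.23256706,  0.3327329 , -0.06467286,  1.46073427,  0.02155067,
        1.34992991, -0.0885007 ]), 'joint_velocities': array([-7.07266948e-05, -1.04417072e-03, -5.08257349e-05, -1.76640817e-03,
       -7.54662200e-04, -4.46732813e-04, -2.16278237e-04]), 'tau': array([ 1.24509614e-03, -6.25826097e+01,  4.95687767e-02, -3.91852963e+01,
        1.62844505e-02,  7.47601764e-03,  2.72282864e-05]), 'position': array([0.22056152, 0.58450075, 0.24940149]), 'ee_rot': array([ 1.79447581e-01,  9.83767379e-01, -5.47879604e-04, -9.51605299e-05]), 'ft_force': array([-0.04341616,  0.80624528, -0.41535894]), 'torque': array([0.00148259, 0.04532506, 0.00474045]), 'grasp_force': 0.0, 'grip_width': 1.0018118797941604}
```

View pics/scene0.png

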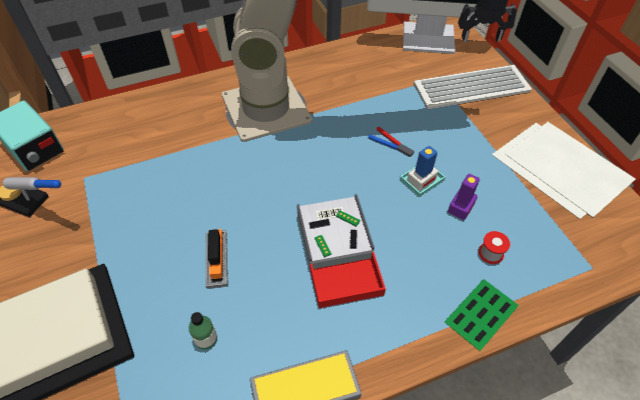

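View pics/side0.png

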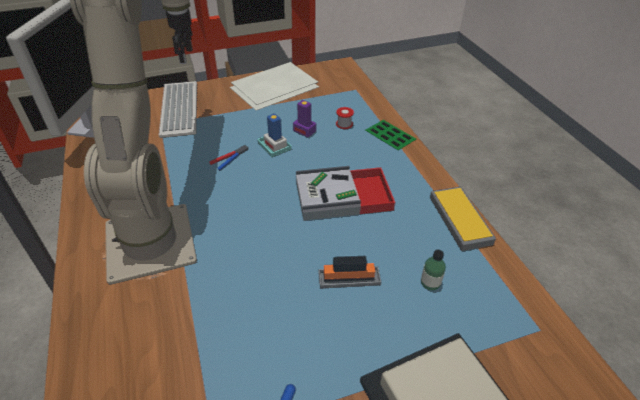

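The scene view shows these items:
- Scraper: orange with a black ridge at (216,258), in its grey rest.
- Plate at (335,230), with the red tray at (347,280).
- Scanner: blue and white in the teal cradle at (426,170). The purple look-alike at (465,197) is to be left alone.
- Spool at (494,247), bottle at (202,330) and pliers at (392,142).

Candidates for the scraper are only the orange block at (216,258). The yellow box at (305,380) and the black book at (60,330) don't fit the description.

For the scanner I choose blue (426,165) over purple (465,195). Next come the measurement and one close crop.

```bash
cat > m.py <<'E'
from h import *
import pickle
d=pickle.load(open('d0.pkl','rb'))
def blob(c,lo,hi,box):
    hsv=cv2.cvtColor(c['image'],cv2.COLOR_BGR2HSV); m=cv2.inRange(hsv,lo,hi); k=np.zeros_like(m)
    x0,y0,x1,y1=box; k[y0:y1,x0:x1]=m[y0:y1,x0:x1]
    n,l,s,ce=cv2.connectedComponentsWithStats(k)
    if n<2: return None
    i=1+np.argmax(s[1:,4]); m=(l==i).astype('uint8')
    cn=max(cv2.findContours(m,0,2)[0],key=cv2.contourArea)
    return cn[:,0,:],ce[i],s[i,4]
B={'scene':dict(orange=(190,215,245,300),red=(295,250,395,312),yel=(415,140,440,165),blue=(410,140,445,180),teal=(395,150,450,200)),
 'side':dict(orange=(310,245,390,295),red=(345,160,400,220),yel=(265,105,285,130),blue=(260,105,290,145),teal=(250,125,300,160))}
C=dict(orange=((5,150,80),(20,255,255)),red=((0,150,60),(5,255,255)),yel=((18,120,120),(35,255,255)),blue=((105,140,30),(125,255,255)),teal=((78,60,60),(95,255,255)))
Z=dict(orange=.042,red=.035,yel=.124,blue=.1,teal=.018)
for n in d:
    if n=='wrist': continue
    for k in C:
        b=blob(d[n],*C[k],B[n][k])
        if b is None: print(n,k,None); continue
        p=ray(d[n],b[0],Z[k])[:,:2]*1000
        r=cv2.minAreaRect(p.astype(np.float32))
        print(n,k,b[2],b[1].round(1),'cen',(ray(d[n],b[1],Z[k])[0,:2]*1000).round(),'rect',np.round(r[0]),np.round(r[1]),round(r[2],1))
E
python3 m.py
python3 - <<'E'
import cv2,numpy as np
s=cv2.imread('pics/scene0.png');t=cv2.imread('pics/side0.png')
r=lambda i,x,y,w,h:cv2.resize(i[y:y+h,x:x+w],(400,300),interpolation=cv2.INTER_CUBIC)
cv2.imwrite('pics/crop.png',np.vstack([np.hstack([r(s,285,190,120,120)if 0 else r(s,275,190,160,120),r(s,385,130,100,75)]),np.hstack([r(t,280,155,128,96),r(t,300,235,100,75)])]))
E
```

```text
scene orange 243 [217.2 262.7] cen [ 519. -292.] rect [ 491. -288.] [ 27. 142.] 74.5
scene red 2611 [347.3 281.8] cen [682. -17.] rect [674. -15.] [162. 118.] 80.4
scene yel 24 [428.3 151.1] cen [449. 315.] rect [449. 316.] [14. 14.] 68.1
scene blue 395 [425.4 161.9] cen [463. 304.] rect [459. 306.] [ 44. 111.] 50.2
scene teal 354 [421.5 182.9] cen [468. 304.] rect [452. 314.] [ 88. 111.] 15.5
side orange 406 [348.1 272.3] cen [ 477. -304.] rect [ 481. -300.] [ 41. 128.] 73.4
side red 796 [371.5 189.3] cen [662. -31.] rect [667. -24.] [176.  98.] 78.0
side yel 8 [273.5 116.5] cen [451. 312.] rect [451. 312.] [ 6. 10.] 71.5
side blue 30 [273.4 119. ] cen [455. 333.] rect [457. 339.] [32. 40.] 14.0
side teal 216 [273.  147.8] cen [436. 284.] rect [446. 305.] [ 88. 119.] 16.2
```

View pics/crop.png

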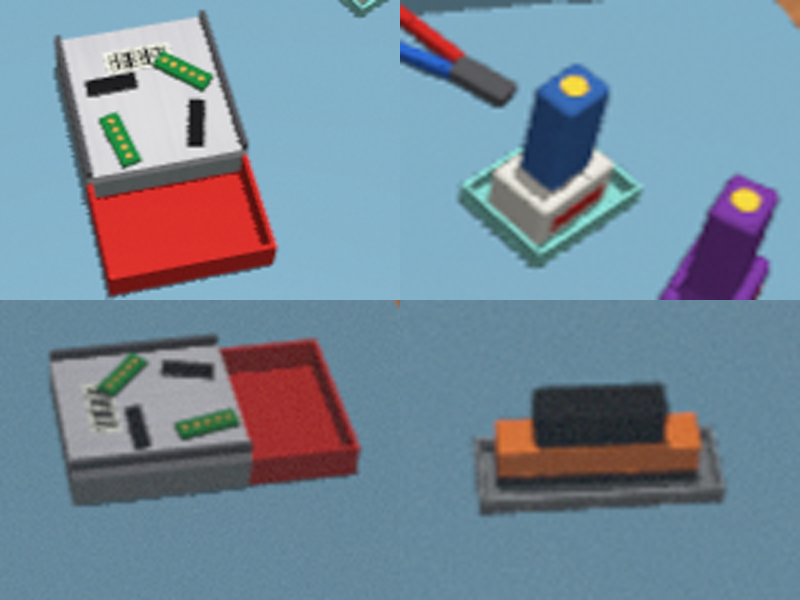

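The crop shows the scanner blue/white in its teal cradle, the purple look-alike apart from it, four chips on the plate (two black, two green), and the scraper standing in its rest. The rough measurements agree with the given sizes. I'll move over the cradle for a close wrist view.

>>> step_arm --pt "0 220 -275 110 0 0 0" --pt "0 220 -275 110 0 0 0" --pt "0 220 -275 110 0 0 0" --pt "0 220 -275 110 0 0 0" --pt "0 220 -275 110 0 0 0" --pt "0 220 -275 110 0 0 0" --pt "0 220 -275 110 0 0 0" --pt "0 220 -275 110 0 0 0" --pt "0 220 -275 110 0 0 0" --pt "0 220 -275 110 0 0 0"

```text
clock: 1.15
position: [0.4403, 0.3101, 0.3597]
ee_rot: [0.179, 0.984, 0.0, -0.0]
ft_force: [-1.1, 0.9, -0.3]
grip_width: 0.999
grasp_force: 0.0
```

```bash
python3 - <<'E'
from h import *
import pickle
c=wristcam(); pickle.dump(c,open('w1.pkl','wb')); cv2.imwrite('pics/w1.png',c['image']); print(c['mount'],-c['R'].T@c['t'],c['R'][2],manip.get_obs()['position'])
h=400;w=640
print(ray(c,[[0,0],[640,0],[640,400],[0,400],[320,200]],.045).round(3))
E
```

```text
[[ 3.81666820e-04 -9.54240246e-01 -2.99040812e-01  7.83337279e-02]
 [ 9.99999826e-01  4.98404730e-04 -3.14107956e-04 -4.01171333e-04]
 [ 4.48777808e-04 -2.99040640e-01  9.54240271e-01 -1.23738128e-01]
 [ 0.00000000e+00  0.00000000e+00  0.00000000e+00  1.00000000e+00]] [0.3668935  0.33738258 0.48348083] [ 0.27912988 -0.10572734 -0.95441513] [0.43968044 0.31078601 0.35943497]
[[ 0.152  0.034  0.045]
 [ 0.404  0.702  0.045]
 [ 0.991  0.646  0.045]
 [ 0.631 -0.314  0.045]
 [ 0.497  0.286  0.045]]
```

View pics/w1.png

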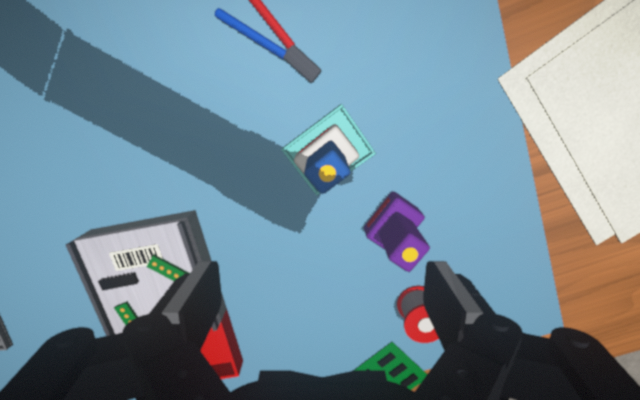

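The wrist view shows the teal cradle with corners at (341,107), (373,153) and (284,151), its yellow button at (327,173), the purple look-alike at (395,230) and the plate's corner at lower left. Next I look at the plate and scraper from near (400,-110).

>>> step_arm --pt "0 -35 -400 20 0 0 0" --pt "0 -35 -400 20 0 0 0" --pt "0 -35 -400 20 0 0 0" --pt "0 -35 -400 20 0 0 0" --pt "0 -35 -400 20 0 0 0" --pt "0 -35 -400 20 0 0 0" --pt "0 -35 -400 20 0 0 0" --pt "0 -35 -400 20 0 0 0" --pt "0 -35 -400 20 0 0 0" --pt "0 -35 -400 20 0 0 0"

```text
clock: 2.2
position: [0.4056, -0.0898, 0.3799]
ee_rot: [0.179, 0.984, 0.0, 0.0]
ft_force: [-0.1, 1.2, 0.5]
grip_width: 1.003
grasp_force: 0.0
```

```bash
python3 - <<'E'
from h import *
import pickle
c=wristcam(); pickle.dump(c,open('w2.pkl','wb')); cv2.imwrite('pics/w2.png',c['image']); print(manip.get_obs()['position'])
w=pickle.load(open('w1.pkl','rb'))
p=ray(w,[[284,151],[341,107],[373,153]],.018)[:,:2]*1000
print(p.round(),'cen',(p[0]+p[2])/2, np.linalg.norm(np.diff(p,axis=0),axis=1),[np.degrees(np.arctan2(*(p[i+1]-p[i])[::-1])) for i in (0,1)])
print(ray(w,[327,173],.124))
f=ray(w,[[68,243],[195,212]],.055)[:,:2]*1000;print(f,np.linalg.norm(f[0]-f[1]))
E
```

```text
[ 0.40572385 -0.0886522   0.37977993]
[[423. 262.]
 [397. 352.]
 [468. 372.]] cen [445.6876199 316.880219 ] [94.44496867 74.05874276] [np.float64(106.48077127177238), np.float64(15.635450992933325)]
[[0.44803205 0.31230956 0.124     ]]
[[431.41355881 -49.94975043]
 [451.81066772 128.92686358]] 180.03578835854134
```

View pics/w2.png

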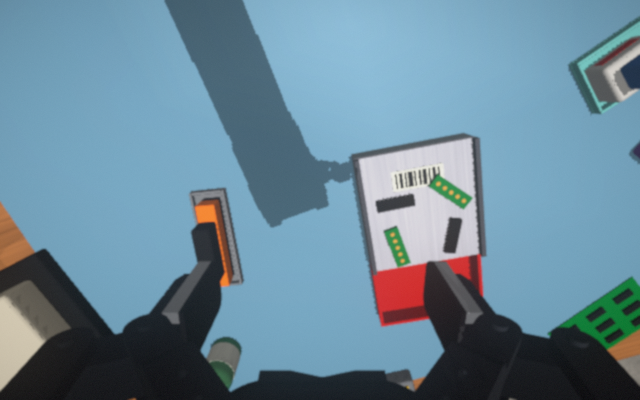

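The view shows the plate with its near corners at about (352,155) and (475,135), the label at (417,178), and the scraper and rest at (215,235), with the ridge half hidden by a finger. I'll take an enlarged crop for exact corners.

```bash
python3 - <<'E'
from h import *
import pickle
c=pickle.load(open('w2.pkl','rb')); i=c['image']; print(c['K'],c.keys())
r=lambda x,y,w,h,s:cv2.resize(i[y:y+h,x:x+w],None,fx=s,fy=s,interpolation=cv2.INTER_CUBIC)
a=r(340,125,150,145,4); b=r(182,180,66,145,3) ; 
o=np.zeros((580,800,3),'uint8'); o[:580,:600]=a; o[:435,600:798]=b
cv2.imwrite('pics/w2c.png',o)
# label edges: white in plate; scanner data from side/scene
d=pickle.load(open('d0.pkl','rb'))
for n,uv in (('scene',[428.3,151.1]),('side',[273.5,116.5])): print(n,ray(d[n],uv,.124)*1000)
def tri(obs):
    A=[];
    for c,uv in obs:
        P=np.array(c['K'])@np.c_[c['R'],c['t']]; A+= [uv[0]*P[2]-P[0],uv[1]*P[2]-P[1]]
    v=np.linalg.svd(np.array(A))[2][-1]; return v[:3]/v[3]
w=pickle.load(open('w1.pkl','rb'))
print(tri([(d['scene'],[428.3,151.1]),(d['side'],[273.5,116.5]),(w,[327,173])]))
E
```

```text
[[350.00434704   0.         321.92804975]
 [  0.         350.00434704 198.07676414]
 [  0.           0.           1.        ]] dict_keys(['image', 'K', 'mount', 'R', 't'])
scene [[449.06717706 315.23213845 124.        ]]
side [[451.1549964  312.06962715 124.        ]]
[0.45004536 0.31340482 0.12435524]
```

View pics/w2c.png

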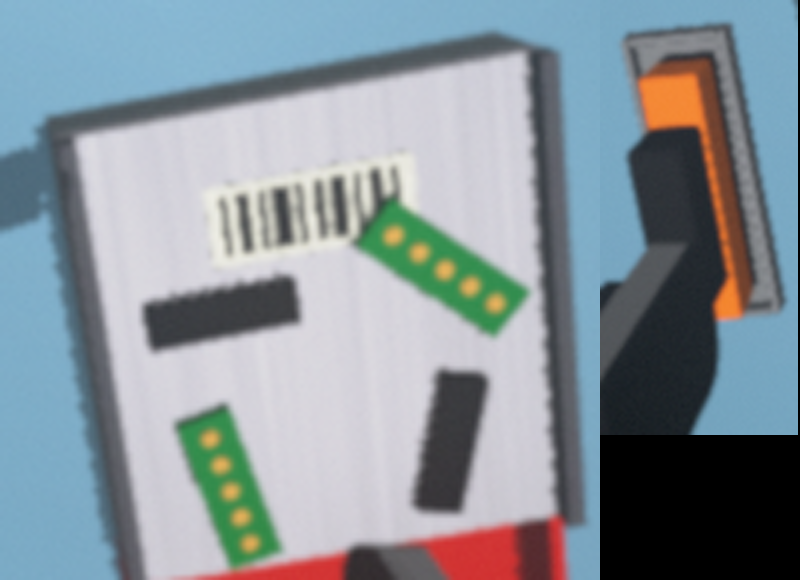

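```bash
python3 - <<'E'
from h import *
import pickle
c=pickle.load(open('w2.pkl','rb'))
an=lambda v:np.degrees(np.arctan2(v[1],v[0])).round(1)
A=lambda l:np.array(l,float)/4+[340-.4,125-.4]
S=lambda l:(np.array(l,float)-[600,0])/3+[182-.3,180-.3]
p=ray(c,A([[75,138],[530,50],[553,520]]),.045)[:,:2]*1000
print('plate',p.round(1),np.linalg.norm(np.diff(p,axis=0),axis=1),an(p[1]-p[0]),an(p[2]-p[1]))
l=ray(c,A([[206,190],[415,155],[213,266]]),.045)[:,:2]*1000
print('label',l.round(1),np.linalg.norm(l[1]-l[0]),np.linalg.norm(l[2]-l[0]),an(l[0]-l[1]),an(l[2]-l[0]),'cen',(l[1]+l[2])/2)
for a in (an(p[0]-p[1])+90,):
    t=np.radians(a); ux=np.array([np.cos(t),np.sin(t)]);m=(p[0]+p[1])/2
    print('yaw',a,'station',m+85*ux,'label from plate',m+40*ux)
r=ray(c,S([[627,37],[730,27],[783,305]]),.014)[:,:2]*1000
print('rest',r.round(1),np.linalg.norm(np.diff(r,axis=0),axis=1),an(r[1]-r[0]),an(r[2]-r[1]),'cen',(r[0]+r[2])/2)
o=ray(c,S([[640,78],[697,70],[745,318]]),.042)[:,:2]*1000
print('orange',o.round(1),np.linalg.norm(np.diff(o,axis=0),axis=1),an(o[1]-o[0]),an(o[2]-o[1]),'cen',(o[0]+o[2])/2)
E
```

```text
plate [[432.9 -48.9]
 [457.7  99.1]
 [626.3  67.6]] [150.07252105 171.54692701] 80.5 -10.6
label [[465.2 -13.5]
 [478.3  55.2]
 [491.4 -19.1]] 69.92050173518292 26.850689914062105 -100.8 -12.2 cen [484.8391672   18.04991163]
yaw -9.5 station [529.14677923  11.10465929] label from plate [484.76392716  18.53180155]
rest [[ 399.5 -292.4]
 [ 412.6 -243.4]
 [ 560.8 -282.8]] [ 50.72976504 153.32432544] 75.1 -14.9 cen [ 480.16986909 -287.63327543]
orange [[ 415.6 -282.7]
 [ 421.4 -256.3]
 [ 547.7 -291.1]] [ 27.08349659 131.05590727] 77.6 -15.4 cen [ 481.65499668 -286.8995472 ]
```

Everything matches the given sizes:
- Plate clear width measures 150 mm.
- Label measures 70 mm.
- Orange body measures 131 x 27 mm.

The poses are scraper at (481,-287) with its y axis at -15°, station yaw about -10°, and label at (485,18). Now I grasp the scraper.

>>> step_arm --pt "0 76 -197 -200 0 0 0.095" --pt "0 76 -197 -200 0 0 0.095" --pt "0 76 -197 -200 0 0 0.095" --pt "0 76 -197 -200 0 0 0.095" --pt "0 76 -197 -200 0 0 0.095" --pt "0 76 -197 -200 0 0 0.095" --pt "0 76 -197 -200 0 0 0.095" --pt "0 76 -197 -240 0 0 0.095" --pt "0 76 -197 -270 0 0 0.095" --pt "0 76 -197 -270 0 0 0.095"

```text
clock: 3.25
position: [0.4808, -0.2835, 0.1067]
ee_rot: [0.131, 0.991, 0.001, -0.003]
ft_force: [-0.6, 0.4, 0.6]
grip_width: 0.996
grasp_force: 0.0
```

```bash
python3 - <<'E'
from h import *
c=wristcam(); cv2.imwrite('pics/w3.png',c['image'])
d=cam('side'); cv2.imwrite('pics/s3.png',d['image'])
o=np.vstack([c['image'],np.zeros((0,640,3),'uint8')]); s=cv2.resize(d['image'][190:310,290:450],(400,300),interpolation=cv2.INTER_CUBIC)
q=np.zeros((300,800,3),'uint8'); q[:,:400]=cv2.resize(c['image'],(400,250)).repeat(1,0)[:250].copy() if 0 else cv2.copyMakeBorder(cv2.resize(c['image'],(400,250)),0,50,0,0,0); q[:,400:]=s
cv2.imwrite('pics/q3.png',q)
E
```

```text
(no output)
```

View pics/q3.png

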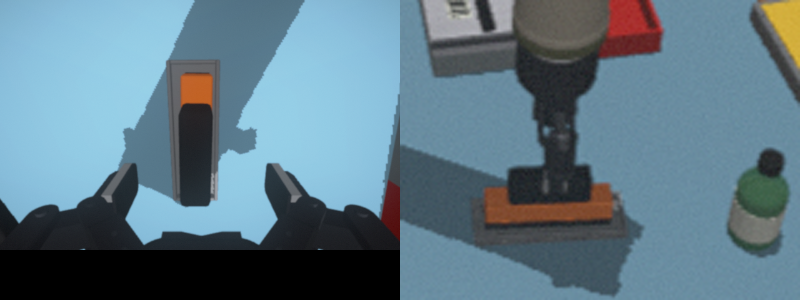

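The gripper straddles the ridge with both fingers clear, aligned with the scraper. I lower, close and lift slightly.

>>> step_arm --pt "0 0 0 -25 0 0 0" --pt "0 0 0 -45 0 0 0" --pt "0 0 0 -45 0 0 0" --pt "1 0 0 -45 0 0 0" --pt "1 0 0 -45 0 0 0" --pt "1 0 0 -45 0 0 0" --pt "1 0 0 -45 0 0 0" --pt "1 0 0 -45 0 0 0" --pt "1 0 0 -45 0 0 0" --pt "1 0 0 -45 0 0 0" --grip_force 80

```text
clock: 4.35
position: [0.4821, -0.2875, 0.066]
ee_rot: [0.133, 0.991, 0.0, 0.001]
ft_force: [-1.6, 1.8, 6.4]
grip_width: 0.291
grasp_force: 78.4
```

The gripper closed at 25 mm on the ridge (26 mm nominal), so it is held. I lift, carry it to the plate's near end and turn by -85°.

>>> step_arm --pt "1 0 0 40 0 0 0" --pt "1 0 0 80 0 0 0" --pt "1 -30 311 110 0 0 -1.484" --pt "1 -30 311 110 0 0 -1.484" --pt "1 -30 311 110 0 0 -1.484" --pt "1 -30 311 110 0 0 -1.484" --pt "1 -30 311 110 0 0 -1.484" --pt "1 -30 311 110 0 0 -1.484" --pt "1 -30 311 110 0 0 -1.484" --pt "1 -30 311 110 0 0 -1.484"

```text
clock: 5.35
position: [0.4529, 0.0143, 0.1743]
ee_rot: [0.555, 0.832, 0.0, -0.001]
ft_force: [0.7, 0.5, -2.6]
grip_width: 0.289
grasp_force: 79.7
```

>>> step_arm --pt "1 0 0 0 0 0 0" --pt "1 0 0 0 0 0 0" --pt "1 0 0 0 0 0 0" --pt "1 0 0 0 0 0 0"

```text
clock: 5.75
position: [0.4534, 0.0119, 0.1738]
ee_rot: [0.554, 0.833, -0.0, -0.0]
ft_force: [0.1, 0.4, -1.8]
grip_width: 0.289
grasp_force: 79.9
```

```bash
python3 - <<'E'
from h import *
o=manip.get_obs(); q=o['ee_rot']; print(o['position'],2*np.degrees(np.arctan2(q[1],q[0]))-90,q,o['joint_pos'].round(2),o['ft_force'])
E
```

```text
[0.45338029 0.01194933 0.1738451 ] 22.77595310396339 [ 5.53566203e-01  8.32804911e-01 -4.38684827e-04 -4.96363996e-04] [-1.   -0.03  0.88  2.03  0.03  1.13  0.26] [ 0.10059326  0.37079632 -1.84461785]
```

>>> step_arm --pt "1 -1 12 0 0 0 -0.15" --pt "1 -1 12 0 0 0 -0.3" --pt "1 -1 12 0 0 0 -0.45" --pt "1 -1 12 0 0 0 -0.577" --pt "1 -1 12 -20 0 0 -0.577" --pt "1 -1 12 -40 0 0 -0.577" --pt "1 -1 12 -55 0 0 -0.577" --pt "1 -1 12 -60 0 0 -0.577" --pt "1 -1 12 -60 0 0 -0.577" --pt "1 -1 12 -60 0 0 -0.577"

```text
clock: 6.75
position: [0.4528, 0.0247, 0.1145]
ee_rot: [0.767, 0.641, 0.0, -0.0]
ft_force: [-0.1, 0.4, -1.8]
grip_width: 0.288
grasp_force: 79.8
```

```bash
python3 - <<'E'
from h import *
o=manip.get_obs(); q=o['ee_rot']; print(o['position'],2*np.degrees(np.arctan2(q[1],q[0]))-90,q,o['joint_pos'].round(2),o['ft_force'])
s=cam('scene');c=wristcam();d=cam('side')
cv2.imwrite('pics/s4.png',np.hstack([cv2.resize(s['image'][180:320,270:410],(400,400)),cv2.resize(d['image'][130:230,290:410],(400,333)) if 0 else cv2.resize(d['image'][110:230,290:410],(400,400))]))
E
```

```text
[0.45284288 0.02473607 0.11454886] -10.245951040857975 [ 7.67422274e-01  6.41141917e-01  1.06791775e-04 -2.90701116e-04] [-0.98  0.09  0.87  2.09 -0.08  0.99 -0.24] [-0.09410422  0.44849701 -1.84241839]
```

View pics/s4.png

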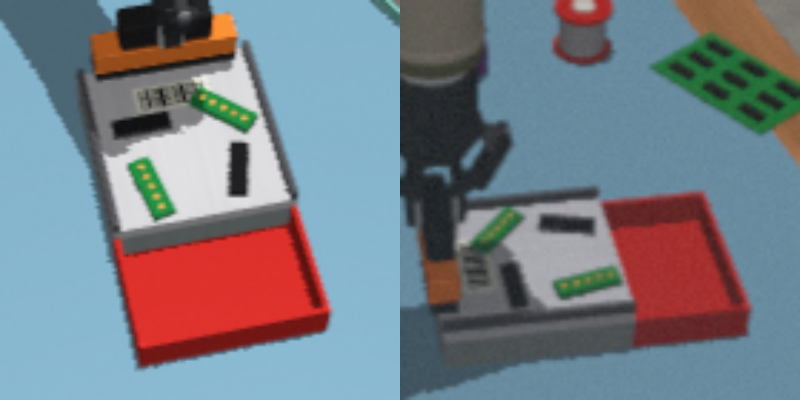

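The scraper sits squarely across the plate's near end, between the fences and behind all chips. I lower it to light contact.

>>> step_arm --pt "1 0 0 -4 0 0 0" --pt "1 0 0 -7 0 0 0" --pt "1 0 0 -7 0 0 0" --pt "1 0 0 -7 0 0 0"

```text
clock: 7.3
position: [0.4526, 0.0253, 0.107]
ee_rot: [0.767, 0.641, 0.0, -0.001]
ft_force: [-0.2, 0.7, 1.2]
grip_width: 0.288
grasp_force: 80.3
```

>>> step_arm --pt "1 5 -0.9 -1.5 0 0 0" --pt "1 15 -2.7 -1.5 0 0 0" --pt "1 25 -4.5 -1.5 0 0 0" --pt "1 35 -6.4 -1.5 0 0 0" --pt "1 45 -8.2 -1.5 0 0 0" --pt "1 55 -10 -1.5 0 0 0" --pt "1 65 -11.8 -1.5 0 0 0" --pt "1 75 -13.6 -1.5 0 0 0" --pt "1 85 -15.5 -1.5 0 0 0" --pt "1 95 -17.3 -1.5 0 0 0"

```text
clock: 8.3
position: [0.5458, 0.0089, 0.1068]
ee_rot: [0.767, 0.642, -0.001, -0.004]
ft_force: [-23.5, 3.7, 38.0]
grip_width: 0.293
grasp_force: 87.5
```

```bash
python3 - <<'E'
from h import *
o=manip.get_obs(); q=o['ee_rot']; print(o['position'],2*np.degrees(np.arctan2(q[1],q[0]))-90,q,o['joint_pos'].round(2),o['ft_force'],o['torque'])
s=cam('scene');d=cam('side')
cv2.imwrite('pics/s5.png',np.hstack([cv2.resize(s['image'][180:320,270:410],(400,400)),cv2.resize(d['image'][110:230,290:410],(400,400))]))
E
```

```text
[0.5457938  0.00885642 0.10677263] -10.173652598952913 [ 0.7670116   0.64162095 -0.00123289 -0.00377332] [-0.79  0.38  0.82  1.87 -0.32  1.04 -0.01] [-23.49808021   3.73981236  38.01615502] [ 1.11340686e+00  5.92943957e+00 -3.91273818e-03]
```

View pics/s5.png

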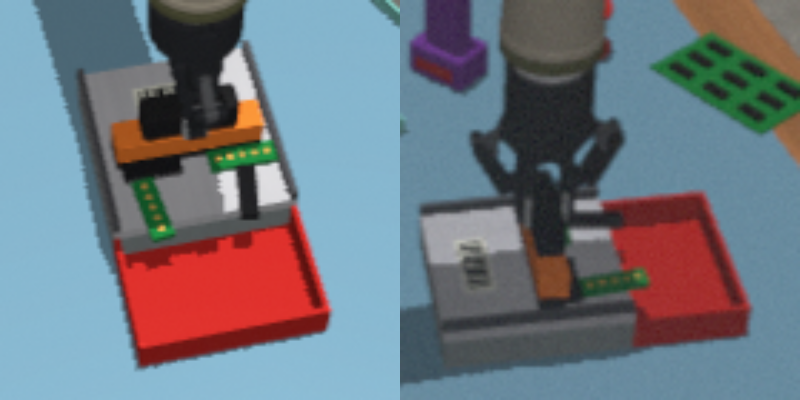

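All four chips are being swept ahead of the blade, label now clear. The downforce is a bit high, so I ease off by 1 mm and continue past the end.

>>> step_arm --pt "1 5 -0.9 1 0 0 0" --pt "1 14 -2.5 1 0 0 0" --pt "1 23 -4.2 1 0 0 0" --pt "1 32 -5.8 1 0 0 0" --pt "1 41 -7.5 1 0 0 0" --pt "1 50 -9.1 1 0 0 0" --pt "1 59 -10.7 1.2 0 0 0" --pt "1 68 -12.4 1.4 0 0 0" --pt "1 76 -13.8 1.6 0 0 0" --pt "1 84 -15.3 1.6 0 0 0"

```text
clock: 9.4
position: [0.6319, -0.0076, 0.1066]
ee_rot: [0.767, 0.641, -0.0, -0.001]
ft_force: [-0.7, -0.2, -1.2]
grip_width: 0.291
grasp_force: 81.1
```

>>> step_arm --pt "1 4 -0.7 0.3 0 0 0" --pt "1 4 -0.7 0.3 0 0 0" --pt "1 4 -0.7 0.3 0 0 0"

```text
clock: 9.7
position: [0.6352, -0.0083, 0.1072]
ee_rot: [0.767, 0.641, -0.0, -0.001]
ft_force: [0.3, 0.5, -1.4]
grip_width: 0.288
grasp_force: 81.1
```

```bash
python3 - <<'E'
from h import *
import pickle
s=cam('scene');d=cam('side');w=wristcam(); pickle.dump([s,d,w],open('e6.pkl','wb'))
ux=np.array([.984,-.179,0]);uy=np.array([.179,.984,0]);O=np.array([.5289,.0099,0])
def rect(x0,x1,y0,y1,z): return np.array([O+ux*x+uy*y+[0,0,z] for x,y in((x0,y0),(x1,y0),(x1,y1),(x0,y1))])
for n,c in(('scene',s),('side',d)):
  for nm,r in (('plate',rect(-.084,.083,-.073,.073,.045)),('tray',rect(.09,.18,-.07,.07,.005))):
    m=np.zeros((400,640),'uint8'); cv2.fillPoly(m,[proj(c,r).round().astype(int)],255)
    h=cv2.cvtColor(c['image'],cv2.COLOR_BGR2HSV)
    g=cv2.inRange(h,(40,100,30),(80,255,255))&m; b=cv2.inRange(h,(0,0,0),(180,255,60))&m
    print(n,nm,'green',[ (x[4],) for x in cv2.connectedComponentsWithStats(g)[2][1:] if x[4]>5],'dark',[tuple(x) for x in cv2.connectedComponentsWithStats(b)[2][1:] if x[4]>10])
o=manip.get_obs();print(o['position'],o['ft_force'])
cv2.imwrite('pics/s6.png',np.hstack([cv2.resize(s['image'][180:320,270:410],(400,400)),cv2.resize(d['image'][110:230,290:410],(400,400))]))
E
```

```text
scene plate green [] dark [(np.int32(326), np.int32(213), np.int32(37), np.int32(44), np.int32(902))]
scene tray green [(np.int32(51),), (np.int32(63),)] dark [(np.int32(318), np.int32(261), np.int32(50), np.int32(14), np.int32(161)), (np.int32(360), np.int32(272), np.int32(10), np.int32(18), np.int32(97)), (np.int32(323), np.int32(279), np.int32(10), np.int32(7), np.int32(42))]
side plate green [] dark [(np.int32(348), np.int32(201), np.int32(11), np.int32(3), np.int32(18))]
side tray green [(np.int32(13),), (np.int32(50),)] dark [(np.int32(354), np.int32(179), np.int32(4), np.int32(8), np.int32(14)), (np.int32(360), np.int32(178), np.int32(18), np.int32(6), np.int32(80)), (np.int32(356), np.int32(193), np.int32(14), np.int32(11), np.int32(57))]
[ 0.6351742  -0.00812003  0.10736144] [ 0.29156047  0.37474861 -1.93867719]
```

Two green chips and the dark ones show in the tray region, and none on the plate. I lift and return toward the rest.

>>> step_arm --pt "1 0 0 50 0 0 0" --pt "1 0 0 95 0 0 0" --pt "1 -153 -279 95 0 0 1.482" --pt "1 -153 -279 95 0 0 1.482" --pt "1 -153 -279 95 0 0 1.482" --pt "1 -153 -279 95 0 0 1.482" --pt "1 -153 -279 95 0 0 1.482" --pt "1 -153 -279 95 0 0 1.482" --pt "1 -153 -279 95 0 0 1.482" --pt "1 -153 -279 95 0 0 1.482"

```text
clock: 10.85
position: [0.4794, -0.2914, 0.2028]
ee_rot: [0.278, 0.961, -0.001, -0.0]
ft_force: [0.3, -0.1, -2.3]
grip_width: 0.29
grasp_force: 80.9
```

```bash
cat > st.py <<'E'
from h import *
o=manip.get_obs(); q=o['ee_rot']; print(o['position'].round(4),'tooly',2*np.degrees(np.arctan2(q[1],q[0]))-90,q.round(4),o['joint_pos'].round(2),o['ft_force'].round(1))
E
python3 st.py; python3 - <<'E'
from h import *
import pickle
s,d,w=pickle.load(open('e6.pkl','rb'))
s=cam('scene'); pickle.dump(s,open('e7.pkl','wb'))
ux=np.array([.984,-.179,0]);uy=np.array([.179,.984,0]);O=np.array([.5289,.0099,0])
def rect(x0,x1,y0,y1,z): return np.array([O+ux*x+uy*y+[0,0,z] for x,y in((x0,y0),(x1,y0),(x1,y1),(x0,y1))])
for nm,r in (('plate',rect(-.084,.083,-.073,.073,.045)),('tray',rect(.09,.18,-.07,.07,.005))):
    m=np.zeros((400,640),'uint8'); cv2.fillPoly(m,[proj(s,r).round().astype(int)],255)
    h=cv2.cvtColor(s['image'],cv2.COLOR_BGR2HSV)
    g=cv2.inRange(h,(40,100,30),(80,255,255))&m; b=cv2.inRange(h,(0,0,0),(180,255,60))&m
    for k,i in(('g',g),('b',b)):
        print(nm,k,[x.tolist() for x in cv2.connectedComponentsWithStats(i)[2][1:] if x[4]>10])
E
```

```text
[ 0.4794 -0.2914  0.2028] tooly 57.70246097273093 [ 2.781e-01  9.605e-01 -9.000e-04 -1.000e-04] [-0.18  0.27  0.76  1.73 -0.19  1.22  1.63] [ 0.3 -0.1 -2.3]
plate g []
plate b []
tray g [[349, 260, 20, 8, 81], [323, 280, 11, 18, 141]]
tray b [[319, 268, 20, 7, 65], [360, 272, 10, 18, 95]]
```

The plate is clear and all four chips show as separate blobs in the tray. I finish the turn and lower towards the rest.

>>> step_arm --pt "1 1.5 4 0 0 0 0.15" --pt "1 1.5 4 0 0 0 0.297" --pt "1 1.5 4 -40 0 0 0.297" --pt "1 1.5 4 -80 0 0 0.297" --pt "1 1.5 4 -110 0 0 0.297" --pt "1 1.5 4 -125 0 0 0.297" --pt "1 1.5 4 -125 0 0 0.297" --pt "1 1.5 4 -125 0 0 0.297"

```text
clock: 11.7
position: [0.4846, -0.2835, 0.0785]
ee_rot: [0.133, 0.991, -0.001, 0.0]
ft_force: [0.5, -0.8, -0.9]
grip_width: 0.292
grasp_force: 80.9
```

```bash
python3 st.py
```

```text
[ 0.4846 -0.2835  0.0785] tooly 74.71931950265616 [ 1.330e-01  9.911e-01 -7.000e-04  3.000e-04] [-0.09  0.41  0.65  1.85 -0.29  0.98  1.99] [ 0.5 -0.8 -0.9]
```

>>> step_arm --pt "1 -3 -4 0 0 0 0" --pt "1 -3 -4 -4 0 0 0" --pt "1 -3 -4 -8 0 0 0" --pt "1 -3 -4 -11 0 0 0" --pt "1 -3 -4 -12.5 0 0 0" --pt "1 -3 -4 -12.5 0 0 0"

```text
clock: 12.3
position: [0.481, -0.2873, 0.0657]
ee_rot: [0.133, 0.991, -0.0, -0.0]
ft_force: [-5.4, 2.4, 11.4]
grip_width: 0.289
grasp_force: 82.5
```

Seated at the same height as when picked up. Release and rise.

>>> step_arm --pt "0.5 0 0 0.5 0 0 0" --pt "0.2 0 0 0.5 0 0 0" --pt "0 0 0 0.5 0 0 0" --pt "0 0 0 0.5 0 0 0" --pt "0 0 0 0.5 0 0 0" --pt "0 0 0 20 0 0 0" --pt "0 0 0 60 0 0 0" --pt "0 0 0 110 0 0 0" --pt "0 0 0 160 0 0 0" --pt "0 0 0 160 0 0 0"

```text
clock: 13.3
position: [0.4832, -0.2891, 0.2315]
ee_rot: [0.133, 0.991, -0.001, 0.005]
ft_force: [0.6, -0.4, -0.6]
grip_width: 0.996
grasp_force: 0.0
```

```bash
python3 st.py; python3 - <<'E'
from h import *
c=wristcam()
h=cv2.cvtColor(c['image'],cv2.COLOR_BGR2HSV); m=cv2.inRange(h,(5,150,80),(20,255,255))
n,l,s,ce=cv2.connectedComponentsWithStats(m); i=1+np.argmax(s[1:,4])
uv=np.argwhere(l==i)[:,::-1]; p=ray(c,uv,.042)[:,:2]*1000; r=cv2.minAreaRect(p.astype(np.float32)); print(s[i],r)
d=cam('side'); h=cv2.cvtColor(d['image'],cv2.COLOR_BGR2HSV); m=cv2.inRange(h,(5,150,80),(20,255,255)); m[:240]=0;m[300:]=0;m[:,:310]=0;m[:,390:]=0
print(cv2.connectedComponentsWithStats(m)[2][1:])
cv2.imwrite('pics/w8.png',c['image'])
E
```

```text
[ 0.4832 -0.2891  0.2315] tooly 74.72643159818281 [ 0.1329  0.9911 -0.0014  0.0046] [-0.16  0.23  0.72  1.7  -0.16  1.27  1.9 ] [ 0.6 -0.4 -0.6]
[   0  103   32   73 1180] ((383.1426696777344, -546.666748046875), (27.14445686340332, 66.56126403808594), 58.900726318359375)
[[324 264  50  15 407]]
```

The side view shows the scraper back with the same orange area as at the start (407 vs 406 px). Next is the scanner.

```bash
python3 - <<'E'
from h import *
import pickle
w=pickle.load(open('w1.pkl','rb'));d=pickle.load(open('d0.pkl','rb'))
h=cv2.cvtColor(w['image'],cv2.COLOR_BGR2HSV)
m=cv2.inRange(h,(130,80,30),(160,255,255)); m[:180]=0
cn=max(cv2.findContours(m,0,2)[0],key=cv2.contourArea)[:,0]
print('purple px',cn.min(0),cn.max(0)); print((ray(w,cn[::6],.03)[:,:2]*1000).round().tolist())
print('button purple',ray(w,[410,254],.124))
E
```

```text
purple px [366 193] [428 270]
[[527.0, 380.0], [530.0, 372.0], [540.0, 366.0], [554.0, 345.0], [561.0, 330.0], [582.0, 331.0], [596.0, 340.0], [607.0, 347.0], [624.0, 348.0], [636.0, 356.0], [645.0, 372.0], [624.0, 402.0], [600.0, 396.0], [578.0, 406.0], [566.0, 406.0], [554.0, 400.0], [540.0, 390.0], [529.0, 382.0]]
button purple [[0.56929057 0.36749894 0.124     ]]
```

>>> step_arm --pt "0 -32 560 60 0 0 -1.03" --pt "0 -32 560 60 0 0 -1.03" --pt "0 -32 560 60 0 0 -1.03" --pt "0 -32 560 60 0 0 -1.03" --pt "0 -32 560 60 0 0 -1.03" --pt "0 -32 560 60 0 0 -1.03" --pt "0 -32 560 60 0 0 -1.03" --pt "0 -32 560 60 0 0 -1.03" --pt "0 -32 560 60 0 0 -1.03" --pt "0 -32 560 60 0 0 -1.03"

```text
clock: 14.4
position: [0.4568, 0.1365, 0.2687]
ee_rot: [0.605, 0.797, -0.001, -0.001]
ft_force: [1.3, -0.5, 0.5]
grip_width: 0.998
grasp_force: 0.0
```

```bash
python3 st.py
```

```text
[0.4568 0.1365 0.2687] tooly 15.599864560293184 [ 0.6046  0.7965 -0.0012 -0.0011] [-0.73 -0.02  0.34  1.82  0.01  1.34 -0.12] [ 1.3 -0.5  0.5]
```

>>> step_arm --pt "0 -7 177 0 0 0 0" --pt "0 -7 177 0 0 0 0" --pt "0 -7 177 0 0 0 0" --pt "0 -7 177 0 0 0 0" --pt "0 -7 177 0 0 0 0" --pt "0 -7 177 0 0 0 0"

```text
clock: 15.0
position: [0.4504, 0.3117, 0.2682]
ee_rot: [0.603, 0.798, -0.002, -0.001]
ft_force: [0.3, -0.4, 0.1]
grip_width: 1.002
grasp_force: 0.0
```

```bash
python3 st.py; python3 - <<'E'
from h import *
import pickle
c=wristcam(); pickle.dump(c,open('w9.pkl','wb'))
h=cv2.cvtColor(c['image'],cv2.COLOR_BGR2HSV)
for nm,lo,hi,z in (('yel',(20,120,120),(35,255,255),.124),('teal',(78,70,60),(92,255,255),.018),('bluetop',(100,130,20),(125,255,255),.124)):
    m=cv2.inRange(h,lo,hi); n,l,s,ce=cv2.connectedComponentsWithStats(m)
    for i in range(1,n):
        if s[i,4]>60: 
            p=ray(c,np.argwhere(l==i)[:,::-1],z)[:,:2]*1000; r=cv2.minAreaRect(p.astype(np.float32))
            print(nm,s[i],p.mean(0).round(1),np.round(r[0]),np.round(r[1]),round(r[2],1))
i=c['image'];i=np.hstack([i[:, 120:520], i[:, 120:520]*0]) ; 
cv2.imwrite('pics/w9.png',cv2.resize(c['image'][60:360,170:470],(600,600),interpolation=cv2.INTER_CUBIC))
E
```

```text
[0.4504 0.3117 0.2682] tooly 15.802105055919796 [ 6.032e-01  7.976e-01 -1.900e-03 -6.000e-04] [-0.88  0.15  0.22  1.65 -0.03  1.35 -0.38] [ 0.3 -0.4  0.1]
yel [482 153  22  22 377] [569.7 367.6] [570. 368.] [16. 17.] 23.6
yel [312 178  21  21 354] [448.  312.3] [448. 312.] [16. 17.] 15.9
teal [ 284  109   76   92 2996] [438.7 331.2] [445. 317.] [79. 99.] 15.6
bluetop [123 127  81  41 933] [320.6 310.1] [321. 310.] [68.  8.] 38.3
bluetop [ 302  148   42   63 1843] [445.9 319.8] [446. 319.] [32. 51.] 17.5
```

View pics/w9.png

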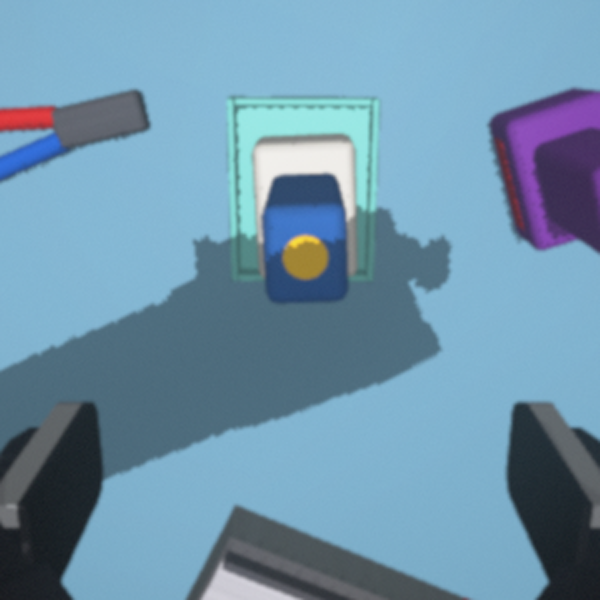

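The view shows the scanner upright in its cradle, square to the gripper, with the button at crop (305,257). The cradle measures 79 x 99 mm at (445,317), as described. I lower and grip.

>>> step_arm --pt "0 -2 1 -40 0 0 0" --pt "0 -2 1 -80 0 0 0" --pt "0 -2 1 -120 0 0 0" --pt "0 -2 1 -150 0 0 0" --pt "0 -2 1 -168 0 0 0" --pt "0 -2 1 -168 0 0 0" --pt "0 -2 1 -168 0 0 0"

```text
clock: 15.75
position: [0.4495, 0.3119, 0.1026]
ee_rot: [0.604, 0.797, -0.0, -0.0]
ft_force: [0.8, 0.1, 0.8]
grip_width: 0.997
grasp_force: 0.0
```

>>> step_arm --pt "1 0 0 0 0 0 0" --pt "1 0 0 0 0 0 0" --pt "1 0 0 0 0 0 0" --pt "1 0 0 0 0 0 0" --pt "1 0 0 0 0 0 0" --pt "1 0 0 0 0 0 0" --grip_force 60

```text
clock: 16.35
position: [0.4494, 0.3132, 0.1029]
ee_rot: [0.604, 0.797, 0.0, -0.0]
ft_force: [-0.7, -0.9, 6.8]
grip_width: 0.39
grasp_force: 58.9
```

```bash
python3 st.py
```

```text
[0.4494 0.3132 0.1029] tooly 15.744503359960333 [ 6.036e-01  7.973e-01  4.000e-04 -3.000e-04] [-0.87  0.3   0.2   1.85 -0.07  1.01 -0.36] [-0.7 -0.9  6.8]
```

Gripped at 33 mm (34 nominal). I lift and carry it over the label.

>>> step_arm --pt "1 0 0 30 0 0 0" --pt "1 0 0 70 0 0 0" --pt "1 0 0 110 0 0 0" --pt "1 35 -295 142 0 0 -0.455" --pt "1 35 -295 142 0 0 -0.455" --pt "1 35 -295 142 0 0 -0.455" --pt "1 35 -295 142 0 0 -0.455" --pt "1 35 -295 142 0 0 -0.455" --pt "1 35 -295 142 0 0 -0.455" --pt "1 35 -295 142 0 0 -0.455"

```text
clock: 17.35
position: [0.4844, 0.0106, 0.245]
ee_rot: [0.771, 0.637, 0.0, 0.0]
ft_force: [0.0, 0.6, -1.2]
grip_width: 0.391
grasp_force: 59.5
```

>>> step_arm --pt "1 0 0 0 0 0 0" --pt "1 0 0 0 0 0 0"

```text
clock: 17.55
position: [0.4837, 0.0189, 0.2437]
ee_rot: [0.767, 0.641, -0.0, -0.001]
ft_force: [1.4, 0.0, -1.7]
grip_width: 0.391
grasp_force: 59.5
```

```bash
python3 st.py; python3 - <<'E'
from h import *
import pickle
s=cam('scene');d=cam('side');w=wristcam(); pickle.dump([s,d,w],open('e10.pkl','wb'))
E
```

```text
[0.4837 0.0189 0.2437] tooly -10.243983508355086 [ 7.674e-01  6.412e-01 -3.000e-04 -8.000e-04] [-0.61  0.01  0.48  1.85 -0.    1.29 -0.3 ] [ 1.4  0.  -1.7]
```

Pose is within 1 mm and 0.1° of the target. I trim by 1 mm and hold for well over 2 s.

>>> step_arm --pt "1 1 -0.5 0.5 0 0 0" --pt "1 1 -0.5 0.5 0 0 0" --pt "1 1 -0.5 0.5 0 0 0" --pt "1 1 -0.5 0.5 0 0 0" --pt "1 1 -0.5 0.5 0 0 0" --pt "1 1 -0.5 0.5 0 0 0" --pt "1 1 -0.5 0.5 0 0 0" --pt "1 1 -0.5 0.5 0 0 0" --pt "1 1 -0.5 0.5 0 0 0" --pt "1 1 -0.5 0.5 0 0 0"

```text
clock: 18.7
position: [0.485, 0.0174, 0.2446]
ee_rot: [0.768, 0.641, -0.0, -0.001]
ft_force: [0.4, -0.4, -2.6]
grip_width: 0.395
grasp_force: 59.5
```

>>> step_arm --pt "1 0 0 0 0 0 0" --pt "1 0 0 0 0 0 0" --pt "1 0 0 0 0 0 0" --pt "1 0 0 0 0 0 0" --pt "1 0 0 0 0 0 0" --pt "1 0 0 0 0 0 0" --pt "1 0 0 0 0 0 0" --pt "1 0 0 0 0 0 0" --pt "1 0 0 0 0 0 0" --pt "1 0 0 0 0 0 0"

```text
clock: 19.7
position: [0.485, 0.0174, 0.2446]
ee_rot: [0.768, 0.641, -0.0, -0.001]
ft_force: [-0.7, -0.3, -1.8]
grip_width: 0.391
grasp_force: 59.5
```

>>> step_arm --pt "1 0 0 0 0 0 0" --pt "1 0 0 0 0 0 0" --pt "1 0 0 0 0 0 0" --pt "1 0 0 0 0 0 0" --pt "1 0 0 0 0 0 0" --pt "1 0 0 0 0 0 0" --pt "1 0 0 0 0 0 0" --pt "1 0 0 0 0 0 0" --pt "1 0 0 0 0 0 0" --pt "1 0 0 0 0 0 0"

```text
clock: 20.7
position: [0.485, 0.0174, 0.2445]
ee_rot: [0.768, 0.641, -0.0, -0.001]
ft_force: [0.1, -0.3, -2.3]
grip_width: 0.395
grasp_force: 59.5
```

```bash
python3 - <<'E'
from h import *
import pickle
s,d,w=pickle.load(open('e10.pkl','rb'))
t=np.radians(-10.3);R=np.array([[np.cos(t),-np.sin(t)],[np.sin(t),np.cos(t)]])
P=np.array([[*(R@[x,y]+[.4835,.0184]),z] for x in(-.026,.026) for y in(-.036,.036) for z in (.1447,.1847)])
for n,c in(('scene',s),('side',d)):
    q=proj(c,P); lo,hi=q.min(0),q.max(0); print(n,'pred',lo.round(1),hi.round(1))
    h=cv2.cvtColor(c['image'],cv2.COLOR_BGR2HSV)
    x0,y0=(lo-8).astype(int);x1,y1=(hi+8).astype(int)
    for S in(25,40):
        m=np.zeros((400,640),'uint8');m[y0:y1,x0:x1]=cv2.inRange(h,(0,0,60),(40,S+20,255))[y0:y1,x0:x1]
        l=cv2.connectedComponentsWithStats(m)[2][1:]; k=l[np.argmax(l[:,4])]; print(S,k[:2],k[:2]+k[2:4]-1,k[4])
E
```

```text
scene pred [313.3 167.6] [347.5 199.1]
25 [315 169] [346 196] 365
40 [315 169] [346 196] 367
side pred [299.8 143.9] [321.8 172.4]
25 [301 147] [321 171] 194
40 [301 147] [321 171] 197
```

The head outline matches the prediction in both views, so it was upright and aligned. I return to the cradle.

>>> step_arm --pt "1 -35.5 296 0 0 0 0.454" --pt "1 -35.5 296 0 0 0 0.454" --pt "1 -35.5 296 0 0 0 0.454" --pt "1 -35.5 296 0 0 0 0.454" --pt "1 -35.5 296 0 0 0 0.454" --pt "1 -35.5 296 0 0 0 0.454" --pt "1 -35.5 296 0 0 0 0.454" --pt "1 -35.5 296 -40 0 0 0.454" --pt "1 -35.5 296 -80 0 0 0.454" --pt "1 -35.5 296 -80 0 0 0.454"

```text
clock: 21.7
position: [0.4469, 0.3115, 0.1597]
ee_rot: [0.604, 0.797, -0.005, -0.001]
ft_force: [-0.8, -0.3, -2.0]
grip_width: 0.396
grasp_force: 59.6
```

>>> step_arm --pt "1 0 0 0 0 0 0" --pt "1 0 0 0 0 0 0"

```text
clock: 21.9
position: [0.4505, 0.3141, 0.1669]
ee_rot: [0.604, 0.797, 0.001, -0.0]
ft_force: [0.0, -0.2, -1.1]
grip_width: 0.395
grasp_force: 59.6
```

```bash
python3 st.py
```

```text
[0.4505 0.3141 0.1669] tooly 15.678684678735607 [ 6.041e-01  7.969e-01  1.300e-03 -2.000e-04] [-0.89  0.23  0.23  1.78 -0.06  1.14 -0.37] [ 0.  -0.2 -1.1]
```

>>> step_arm --pt "1 -2 0 -20 0 0 0" --pt "1 -2 0 -40 0 0 0" --pt "1 -2 0 -52 0 0 0" --pt "1 -2 0 -57 0 0 0" --pt "1 -2 0 -61 0 0 0" --pt "1 -2 0 -63 0 0 0" --pt "1 -2 0 -64 0 0 0" --pt "1 -2 0 -64 0 0 0"

```text
clock: 22.7
position: [0.4482, 0.3138, 0.1028]
ee_rot: [0.604, 0.797, 0.001, -0.0]
ft_force: [-3.5, -3.9, 12.2]
grip_width: 0.394
grasp_force: 61.5
```

Seated on the cradle floor at the original height. Release and rise clear.

>>> step_arm --pt "0.5 0 0 0.5 0 0 0" --pt "0.2 0 0 0.5 0 0 0" --pt "0 0 0 0.5 0 0 0" --pt "0 0 0 0.5 0 0 0" --pt "0 0 0 0.5 0 0 0" --pt "0 0 0 25 0 0 0" --pt "0 0 0 65 0 0 0" --pt "0 0 0 110 0 0 0" --pt "0 0 0 160 0 0 0" --pt "0 0 0 165 0 0 0"

```text
clock: 23.7
position: [0.4495, 0.3147, 0.2721]
ee_rot: [0.604, 0.797, 0.005, 0.0]
ft_force: [1.4, 0.1, -0.0]
grip_width: 1.004
grasp_force: 0.0
```

```bash
python3 st.py; python3 - <<'E'
from h import *
c=wristcam(); h=cv2.cvtColor(c['image'],cv2.COLOR_BGR2HSV)
for nm,lo,hi,z in (('yel',(20,120,120),(35,255,255),.124),('teal',(78,70,60),(92,255,255),.018)):
    n,l,s,ce=cv2.connectedComponentsWithStats(cv2.inRange(h,lo,hi))
    for i in range(1,n):
        if s[i,4]>60:
            p=ray(c,np.argwhere(l==i)[:,::-1],z)[:,:2]*1000; r=cv2.minAreaRect(p.astype(np.float32)); print(nm,s[i],np.round(r[0]),np.round(r[1]))
s=cam('scene')['image']; a=cv2.imread('pics/scene0.png')
d=(cv2.absdiff(s,a).max(2)>60).astype('uint8'); d=cv2.morphologyEx(d,cv2.MORPH_OPEN,np.ones((3,3)))
print([x.tolist() for x in cv2.connectedComponentsWithStats(d)[2][1:] if x[4]>15])
h=cv2.cvtColor(s,cv2.COLOR_BGR2HSV)
for lo,hi in(((40,100,30),(80,255,255)),((0,0,0),(180,255,60))):
    m=cv2.inRange(h,lo,hi);k=np.zeros_like(m);k[195:305,300:382]=m[195:305,300:382]
    print([x.tolist() for x in cv2.connectedComponentsWithStats(k)[2][1:] if x[4]>15])
E
```

```text
[0.4495 0.3147 0.2721] tooly 15.670913585857761 [6.041e-01 7.969e-01 4.500e-03 4.000e-04] [-0.9   0.14  0.23  1.65 -0.04  1.34 -0.39] [ 1.4  0.1 -0. ]
yel [476 157  22  21 358] [570. 367.] [17. 16.]
yel [309 181  21  20 339] [447. 313.] [16. 16.]
teal [ 281  113   75   91 2875] [445. 317.] [79. 99.]
[[287, 1, 6, 12, 52], [459, 0, 57, 39, 1017], [447, 3, 17, 10, 119], [443, 17, 18, 22, 282], [470, 28, 8, 12, 82], [227, 31, 7, 16, 73], [283, 48, 190, 91, 5817], [470, 109, 9, 6, 49], [233, 115, 5, 6, 24], [241, 128, 23, 10, 162], [251, 135, 184, 80, 4133], [421, 149, 10, 5, 44], [337, 211, 23, 15, 174], [309, 219, 21, 10, 147], [350, 229, 7, 20, 137], [315, 235, 16, 22, 190], [348, 259, 24, 10, 154], [318, 266, 21, 9, 126], [360, 272, 10, 19, 130], [323, 280, 11, 18, 153]]
[[349, 258, 24, 10, 121], [323, 280, 11, 18, 141]]
[[319, 268, 20, 7, 66], [360, 272, 10, 18, 95]]
```

```bash
python3 - <<'E'
from h import *
s=cam('scene');d=cam('side')
O=np.array([.5289,.0099]);U=np.array([[.984,-.179],[.179,.984]])
for n,c,b in(('scene',s,(300,195,386,305)),('side',d,(298,165,394,215))):
    h=cv2.cvtColor(c['image'],cv2.COLOR_BGR2HSV); x0,y0,x1,y1=b
    for k,lo,hi in(('g',(40,90,30),(80,255,255)),('b',(0,0,0),(180,255,60))):
        m=cv2.inRange(h,lo,hi);q=np.zeros_like(m);q[y0:y1,x0:x1]=m[y0:y1,x0:x1]
        N,l,st,ce=cv2.connectedComponentsWithStats(q)
        for i in range(1,N):
            if st[i,4]>15:
                p=ray(c,np.argwhere(l==i)[:,::-1],.012)[:,:2]; e=((p-O)@U.T*1000); print(n,k,st[i].tolist(),'station',e.min(0).round(),e.max(0).round())
E
```

```text
scene g [349, 258, 24, 10, 122] station [90. 18.] [106.  80.]
scene g [323, 280, 11, 18, 141] station [128. -55.] [175. -36.]
scene b [319, 268, 20, 7, 65] station [ 98. -59.] [109.  -9.]
scene b [360, 272, 10, 18, 95] station [124.  39.] [173.  53.]
side g [353, 174, 5, 16, 34] station [100.  15.] [108.  87.]
side g [370, 199, 20, 5, 53] station [128. -52.] [187. -40.]
side b [363, 180, 15, 5, 54] station [125.  33.] [173.  49.]
```

```bash
python3 - <<'E'
from h import *
s=cam('scene');d=cam('side')
O=np.array([.5289,.0099]);U=np.array([[.984,-.179],[.179,.984]])
e={}
for n,c,b in(('scene',s,(345,255,375,270)),('side',d,(350,170,360,192))):
    h=cv2.cvtColor(c['image'],cv2.COLOR_BGR2HSV); x0,y0,x1,y1=b
    m=cv2.inRange(h,(40,90,30),(80,255,255)); q=np.zeros_like(m);q[y0:y1,x0:x1]=m[y0:y1,x0:x1]
    uv=np.argwhere(q)[:,::-1].astype(float)
    k=uv[:,0] if n=='scene' else -uv[:,1]
    o=np.argsort(k); e[n]=(uv[o[:5]].mean(0),uv[o[-5:]].mean(0)); print(n,e[n])
for i in(0,1):
    P=[np.array(c['K'])@np.c_[c['R'],c['t']] for c in(s,d)]
    X=cv2.triangulatePoints(P[0],P[1],e['scene'][i].reshape(2,1),e['side'][i].reshape(2,1)); X=(X[:3]/X[3]).ravel()
    print('z mm',X[2]*1000,'station',(X[:2]-O)@U.T*1000)
E
```

```text
scene (array([349. , 264.8]), array([371.4, 259.4]))
side (array([356.6, 185.8]), array([353.6, 174.8]))
z mm 20.283715321844774 station [101.60532896  19.17374887]
z mm 20.99856391091995 station [101.04924902  75.04167126]
```

All four chips lie within the tray, below its rim and unmoved since the wipe. Both tools are back in place and the arm is clear, so I hand in.

```bash
python3 -c "
from workcell import manip
print(manip.hand_in())"
```

```text
the job is handed in; nothing more can be done
None
```

The job is handed in at about 24 s of the 67 s allowed: all four chips are in the tray, the scraper is back in its rest, and the scanner was held about 10 cm above the label for 3 s and is back in its cradle.

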